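# Open the paint booth window to the marker and start the extractor

## Task

Get the paint booth ready: with the fingertips beneath the dark lip of its sliding window, push the window up until the lip is level with the black pointer clipped to the post, and leave it there. Then press the extractor's round push button on the grey switch box fully down and let it go. Do not grip the lip, and leave the marker and everything else standing about where it is.

Things in the scene. Friction and masses are not known exactly. Their poses are not given: they have to be found in the camera images.
- window (a joint): travel of the window up its posts, m: 0 lowest, 0.18 top stop. Clear pane 330 mm wide, 200 mm tall, framed in aluminium, leaning back 0.30 rad from vertical like its posts: 1 m of travel is 0.955 m up and 0.296 m along the booth's +x. Counterweighted: it takes 2 to 4 N along its travel to move it either way, and it stays where it is left.
- lip_edge (a point): middle of the front edge, at half thickness, of the lip: a level dark steel shelf along the window's bottom edge, 300 mm long (y), 45 mm deep (out from the pane towards the robot), 12 mm thick. It moves with the window. Beneath is open air down to the booth's floor, 70 mm above the table; the pane ends at the lip. Axes: x into the booth, y left along the lip, z up.
- marker_tip (a point): height marker: front edge, half thickness, of the level black pointer (45 x 18 x 12 mm, as thick as the lip) of a clip on the booth's left post, at the lip's left end. The window is at the marked height when lip_edge is as high as this point. Same axes as lip_edge. The clip sits by friction and must not be shifted.
- fan (a joint): travel of the extractor's push button, m: 0 up, 0.006 fully down; a spring returns it; about 5 N presses it fully
- fan_top (a point): centre of the top face of that round grey button, 34 mm across, which is pressed straight down. It stands in a black housing on a grey switch box, 90 x 90 x 45 mm, fixed to the table to the left or right of the booth.
- booth: the paint booth, fixed: origin at the centre of the underside of a white base 360 mm deep (x), 420 mm wide (y), 70 mm high. Two aluminium posts, 18 mm wide, 380 mm apart, carry the window and lean back to 500 mm above the table, joined by a bar at the top. Open back. x points away from the robot, y left, z up.
- paint_jar: a white lidded paint jar, 68 mm across, 90 mm tall, beside the booth; loose, to be left alone; origin at the centre of its underside
- paddle: a freshly painted pink-white paddle board, 130 x 150 x 12 mm with a short handle, lying on battens in the booth behind the window; loose, to be left alone; origin at the centre of its underside (of the square blade; handle to -y)
- cup: a blue cup, 72 mm across, 85 mm tall; loose, to be left alone; origin at the centre of its underside
- varnish: a can with a paper label, 66 mm across, 110 mm tall; loose, to be left alone; origin at the centre of its underside
- sander: a cork sanding block, 50 x 80 x 30 mm, on the booth's front ledge near its right end; loose, to be left alone; origin at the centre of its underside
- pot: a small white lidded pot, 44 mm across, 50 mm tall, on the booth's front ledge near its left end; loose, to be left alone; origin at the centre of its underside
Things that resemble listed ones, but are neither listed nor needed, are in the scene too. Leave any pink, purple or turquoise look-alike of the part that bears fan alone.

How it is judged:
By the outcome, as a careful person would: the job done as asked, in the order asked, and still so for the second after the job is handed in, with the robot touching nothing.
It also fails if it takes over 56 s, if anything falls off the work surface, if the arm or the gripper's body presses on something with over 40 N, if the wrist force passes 120 N, or if a joint passes its speed limit or range.

## Robot

A 6-joint arm with a two-finger parallel gripper is mounted at the origin on the work surface. World frame = base frame: x ahead of the robot, y to its left, z up, the work surface at z = 0. Lengths are in m, angles in degrees, forces in N, time in s.
With the tool pointing down it reaches from about 0.375 to 0.75 m from the base axis. Payload 9 kg.
Tool frame: the origin (TCP) lies where the fingers leave the gripper's body, on its centre line; the fingertips stand 73 mm ahead of it and the grasp point (between the pads) lies 54 mm ahead of it (robot.tip_reach is the distance from the TCP to the fingertips, in m); z points along the fingers, y is the line along which they close (so a half turn about z gives the same grasp; the last joint's range is limited). The gripper opens to 85 mm and grips with 20 to 120 N. Pads are 22 mm wide; open, the fingers measure 114 mm over their backs; the gripper's body (76 mm by 85 mm) begins 54 mm behind the grasp point. The pads swing forward as they close: fully open they stand 13 mm farther back than shut.
Start: joints at [58.745, 5.964, 5.575, 89.605, 0, 77.527], TCP at [0.193, 0.568, 0.304] pointing down, gripper open.
Joint ranges: [-171.21, 171.21], [-48.23, 106.86], [-62.78, 66.21], [-105.2, 120.99], [-86.42, 89.51], [-180, 180]. Speed limits (degrees/s): [127.2, 127.2, 147.25, 180, 180, 180].

## Interface

Orientations are given as [roll, pitch, yaw] about the fixed x, y, z axes, in that order (R = Rz(yaw) Ry(pitch) Rx(roll)).
In Python, from plant import robot gives the robot as it stands. Calls block until the motion is done:
- robot.move_pose(position, orientation): joint-space move of the TCP to a pose.
- robot.line_to(position, vel=0.15, rotation=None, guard=None): straight line of the TCP; rotation=None keeps the orientation; vel is the mean speed in m/s. With guard (N) it stops when the force on the tool has changed by that much, and returns True; else False.
- robot.goto_joints(angles): joint-space move.
- robot.set_gripper(opening): finger opening in m; the grip force is fixed at half the most; returns when the fingers have stopped.
- robot.pause(seconds).
- robot.ik(position, orientation): joint angles nearest the present ones, or None.
- robot.observe(): the state.
- robot.grab_frame(name): name is "scene" or "side" or "wrist"; returns the picture (420x560x3 uint8, blue, green, red); there is no depth.
- robot.get_calibration(name): a dict with "vertical_fov" (degrees; the focal length in pixels is half the picture's height over the tangent of half this angle, whatever the lens; pixels are square), "cx", "cy" (the principal point, pixels), "rvec" (rotation vector, rad) and "tvec" (3), from world to camera coordinates, as OpenCV has them. Camera axes: x right, y down, z forward; pixel columns grow to the right and rows downward; lengths in m; the calibration is good to about 2 mm. A picture is of the moment at which its call begins: read the wrist's pose just before it. get_calibration takes no time and is no camera call; for the wrist camera it gives the pose at the moment of the call.
A pose or a line that the arm cannot do raises robot.IKError and nothing moves.
- robot.job_done(): hands the job in, once; it reports no verdict.
The state is a dict: "time": time; "q": joint angles; "qvel": joint speeds; "joint_torque": joint torques, N m; "tool_pos": TCP position; "tcp_rot": TCP orientation; "ft_force": force on the tool from outside, world axes, zero at the start; "torque": the same for the moment, N m; "gripper_width": finger opening in m.
Only numpy, scipy, OpenCV 4.12 (cv2) and the standard library are available. Lean on these libraries where they do the work, as an engineer would, in place of code of your own. Each camera call takes 0.05 s, during which the arm holds its last target. There are 200 camera calls.

## Working session

There is one attempt and no reset: what is moved stays moved. The work goes in short steps, each a Python script; the robot and the scene stay as the last script left them, time stands still between calls to the robot, and variables do not carry over. Pictures are saved under pics/ and viewed, on a budget of 10 in all, crops included, one or two more only if the job needs it, and the job is handed in when it is done.

```bash
mkdir -p pics; ls; cat > h.py <<'E'
import numpy as np, cv2
from plant import robot
def cam(n):
    c=robot.get_calibration(n); f=210/np.tan(np.radians(c["vertical_fov"]/2))
    K=np.array([[f,0,c["cx"]],[0,f,c["cy"]],[0,0,1]]); R=cv2.Rodrigues(np.array(c["rvec"],float))[0]
    return K,R,np.array(c["tvec"],float).ravel()
def proj(C,P):
    K,R,t=C; p=(np.atleast_2d(P)@R.T+t)@K.T; return p[:,:2]/p[:,2:]
def ray(C,uv):
    K,R,t=C; d=R.T@np.linalg.inv(K)@np.array([uv[0],uv[1],1.]); return -R.T@t,d/np.linalg.norm(d)
def atz(C,uv,z):
    o,d=ray(C,uv); return o+d*(z-o[2])/d[2]
def tri(obs):
    A=np.zeros((3,3));b=np.zeros(3)
    L=[ray(C,uv) for C,uv in obs]
    for o,d in L:
        M=np.eye(3)-np.outer(d,d);A+=M;b+=M@o
    P=np.linalg.solve(A,b); return P,[np.linalg.norm(np.cross(P-o,d)) for o,d in L]
E
python3 - <<'E'
from h import *
for n in ["scene","side"]:
    im=robot.grab_frame(n); cv2.imwrite(f"pics/{n}0.png",im)
    K,R,t=cam(n); print(n,K[0,0],K[:2,2],"pos",-R.T@t,"fwd",R[2])
E
```

```text
pics
scene 484.9137461199144 [271.9101561  209.00929786] pos [0.48096405 0.93460309 1.17475658] fwd [ 0.06998516 -0.66744182 -0.74136596]
side 534.2204578113881 [286.99383055 203.83572689] pos [ 0.07533779 -0.83525772  1.2030143 ] fwd [ 0.36464521  0.58316921 -0.72591153]
```

View pics/scene0.png

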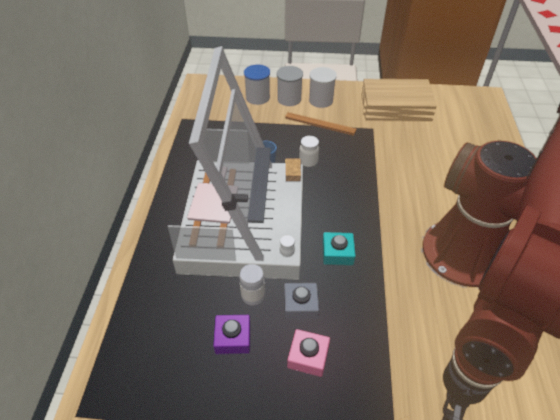

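View pics/side0.png

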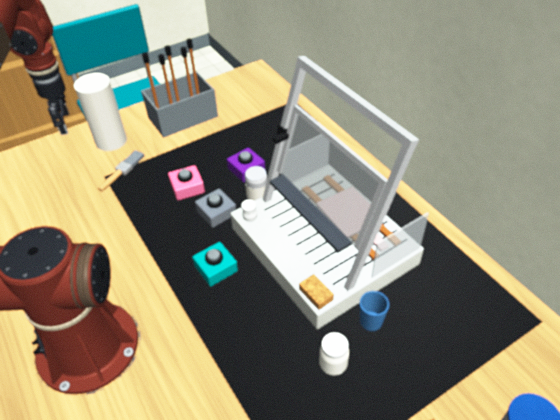

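The scene view shows the booth with its lip at (260,185), the marker at (235,198) and a box with a grey button at (301,296). The pink (309,350), purple (232,332) and turquoise (339,246) boxes are look-alikes. In the side view the grey box is at (215,207), and the lip runs from (278,182) to (345,245). The grey box fits the description because it is the only grey one. I'll confirm it in enlarged crops.

```bash
python3 - <<'E'
from h import *
a=cv2.imread("pics/scene0.png")[140:320,195:325]; b=cv2.imread("pics/side0.png")[110:270,190:360]
A=cv2.resize(a,None,fx=3,fy=3,interpolation=cv2.INTER_CUBIC)  #390x540
B=cv2.resize(b,None,fx=2.4,fy=2.4,interpolation=cv2.INTER_CUBIC) #408x384
o=np.zeros((540,800,3),np.uint8); o[:,:390]=A; o[:384,392:800]=B
cv2.imwrite("pics/crop1.png",o)
E
```

```text
(no output)
```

View pics/crop1.png

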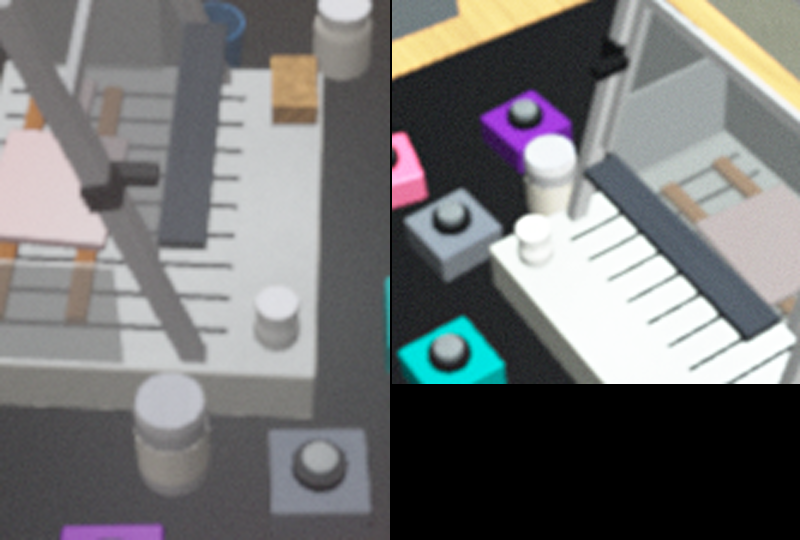

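The crop confirms it. The box at scene (301,296) is plain grey with a round grey button at (301.7,292.7), and at (215,198) in the side view. The lip's front corners and the pointer are clear in both views, so I'll triangulate them.

```bash
python3 - <<'E'
from h import *
S,D=cam("scene"),cam("side"); np.set_printoptions(precision=4,suppress=True)
s=lambda u,v:(195+u/3,140+v/3); d=lambda u,v:(190+(u-392)/2.4,110+v/2.4)
for n,a,b in [("button",s(320,458),d(452,212)),("marker",s(158,175),d(594,68)),("lipL",s(205,246),d(587,176)),("lipR",s(226,25),d(746,336)),
 ("boothFL",s(313,374),d(492,251)),("pot top",s(277,300),d(534,226))]:
    print(n,*tri([(S,a),(D,b)]))
print("boothFR scene z.07",atz(S,s(323,70),.07),"FL",atz(S,s(313,374),.07))
print("boothFL side",atz(D,d(492,251),.07),"FR side",atz(D,(319,308),.07))
print("btn z",[atz(S,s(320,458),z) for z in(.05,.06,.07)],[atz(D,d(452,212),z) for z in(.05,.06,.07)])
print("box corners z.045",[atz(S,s(*p),.045) for p in[(270,432),(366,430),(372,510),(276,513)]])
o=robot.observe(); print(o["time"],o["tcp_rot"],o["ft_force"])
K,R,t=cam("wrist");print(K[0,0], -R.T@t,R[2],R[0])
E
```

```text
button [0.4809 0.2233 0.0582] [np.float64(0.0027344908158877007), np.float64(0.002734490815887597)]
marker [0.6297 0.112  0.2964] [np.float64(0.0022929264180515233), np.float64(0.0022929264180514726)]
lipL [0.5964 0.0814 0.1733] [np.float64(0.00223135902371585), np.float64(0.002231359023716123)]
lipR [ 0.6047 -0.213   0.1822] [np.float64(0.0012972388774734787), np.float64(0.0012972388774733926)]
boothFL [0.4909 0.1349 0.0615] [np.float64(0.0012980229995631584), np.float64(0.0012980229995631406)]
pot top [0.5293 0.0943 0.118 ] [np.float64(0.0022257648915025782), np.float64(0.0022257648915025756)]
boothFR scene z.07 [ 0.5018 -0.2747  0.07  ] FL [0.4896 0.1414 0.07  ]
boothFL side [0.4892 0.1276 0.07  ] FR side [ 0.5179 -0.2655  0.07  ]
btn z [array([0.4783, 0.2189, 0.05  ]), array([0.4783, 0.2253, 0.06  ]), array([0.4783, 0.2316, 0.07  ])] [array([0.4867, 0.2306, 0.05  ]), array([0.4831, 0.2214, 0.06  ]), array([0.4795, 0.2122, 0.07  ])]
box corners z.045 [array([0.5255, 0.1919, 0.045 ]), array([0.4378, 0.182 , 0.045 ]), array([0.4299, 0.2651, 0.045 ]), array([0.5138, 0.2755, 0.045 ])]
0.1 [-179.9356   -0.0137  161.2177] [-0.1253 -0.7571 -0.2541]
347.22150493496156 [0.1261 0.5913 0.3739] [ 0.2632 -0.0902 -0.9605] [ 0.3226  0.9465 -0.0005]
```

```bash
cat >> h.py <<'E'
from scipy.spatial.transform import Rotation as Ro
YAW=1.7
def ori(up,yaw=YAW):
    # tool z forward, pitched up by 'up' deg; tool x up (camera above)
    return (Ro.from_euler("z",yaw,degrees=True)*Ro.from_euler("y",90-up,degrees=True)*Ro.from_euler("z",180,degrees=True)).as_euler("xyz",degrees=True)
E
python3 - <<'E'
from h import *
np.set_printoptions(precision=1,suppress=True)
for up in (0,10,20):
  for p in [(.40,-.065,.30),(.45,-.065,.25),(.45,-.065,.15),(.50,-.065,.14),(.55,-.065,.15),(.59,-.065,.28),(.45,.0,.25),(.45,.05,.3)]:
    q=robot.ik(p,list(ori(up))); print(up,p,None if q is None else np.array(q))
q=robot.ik((.481,.223,.25),[180,0,0]);print(q)
q=robot.ik((.481,.223,.25),[180,0,180]);print(q)
E
```

```text
0 (0.4, -0.065, 0.3) None
0 (0.45, -0.065, 0.25) None
0 (0.45, -0.065, 0.15) None
0 (0.5, -0.065, 0.14) None
0 (0.55, -0.065, 0.15) None
0 (0.59, -0.065, 0.28) None
0 (0.45, 0.0, 0.25) None
0 (0.45, 0.05, 0.3) None
10 (0.4, -0.065, 0.3) None
10 (0.45, -0.065, 0.25) None
10 (0.45, -0.065, 0.15) None
10 (0.5, -0.065, 0.14) None
10 (0.55, -0.065, 0.15) None
10 (0.59, -0.065, 0.28) None
10 (0.45, 0.0, 0.25) None
10 (0.45, 0.05, 0.3) None
20 (0.4, -0.065, 0.3) None
20 (0.45, -0.065, 0.25) None
20 (0.45, -0.065, 0.15) None
20 (0.5, -0.065, 0.14) None
20 (0.55, -0.065, 0.15) [-169.8  102.3  -61.    36.8    8.    -2.9]
20 (0.59, -0.065, 0.28) None
20 (0.45, 0.0, 0.25) None
20 (0.45, 0.05, 0.3) None
[  10.7   -6.5  -12.4   84.     0.  -169.3]
[ 10.7  -6.5 -12.4  84.    0.   10.7]<sys>:0: UserWarning: Gimbal lock detected. Setting third angle to zero since it is not possible to uniquely determine all angles.
```

```bash
python3 - 2>/dev/null <<'E'
from h import *
np.set_printoptions(precision=1,suppress=True)
for up in (-80,-60,-45,-30,-20,-10,-5,0.5):
  for p in [(.48,-.065,.30),(.5,-.065,.14),(.54,-.065,.15),(.59,-.065,.28),(.7,-.065,.28)]:
    r=[]
    for roll in (0,90,180,270):
      R=Ro.from_euler("xyz",ori(up),degrees=True)*Ro.from_euler("z",roll,degrees=True)
      q=robot.ik(p,list(R.as_euler("xyz",degrees=True))); r.append(None if q is None else np.array(q).round().astype(int).tolist())
    print(up,p,r)
E
```

```text
-80 (0.48, -0.065, 0.3) [[-25, -25, -24, 83, 5, 153], [-25, -25, -24, 83, 5, -117], [-25, -25, -24, 83, 5, -27], [-25, -25, -24, 83, 5, 63]]
-80 (0.5, -0.065, 0.14) [[-24, -20, -36, 65, 4, 154], [-24, -20, -36, 65, 4, -116], [-24, -20, -36, 65, 4, -26], [-24, -20, -36, 65, 4, 64]]
-80 (0.54, -0.065, 0.15) [[-22, -13, -29, 65, 4, 156], [-22, -13, -29, 65, 4, -114], [-22, -13, -29, 65, 4, -24], [-22, -13, -29, 65, 4, 66]]
-80 (0.59, -0.065, 0.28) [[-20, -6, -10, 77, 4, 158], [-20, -6, -10, 77, 4, -112], [-20, -6, -10, 77, 4, -22], [-20, -6, -10, 77, 4, 68]]
-80 (0.7, -0.065, 0.28) [[-17, 13, 10, 78, 3, 162], [-17, 13, 10, 78, 3, -108], [-17, 13, 10, 78, 3, -18], [-17, 13, 10, 78, 3, 72]]
-60 (0.48, -0.065, 0.3) [None, None, None, None]
-60 (0.5, -0.065, 0.14) [[-29, -46, -57, 52, 15, 152], [-29, -46, -57, 52, 15, -118], [-29, -46, -57, 52, 15, -28], [-29, -46, -57, 52, 15, 62]]
-60 (0.54, -0.065, 0.15) [[-27, -36, -50, 48, 14, 155], [-27, -36, -50, 48, 14, -115], [-27, -36, -50, 48, 14, -25], [-27, -36, -50, 48, 14, 65]]
-60 (0.59, -0.065, 0.28) [[-24, -27, -31, 58, 12, 157], [-24, -27
[... 1474 characters left out ...]
e, None, None]
-10 (0.59, -0.065, 0.28) [None, None, None, None]
-10 (0.7, -0.065, 0.28) [[-24, -31, -61, -19, 26, 175], [-24, -31, -61, -19, 26, -95], [-24, -31, -61, -19, 26, -5], [-24, -31, -61, -19, 26, 85]]
-5 (0.48, -0.065, 0.3) [None, None, None, None]
-5 (0.5, -0.065, 0.14) [None, None, None, None]
-5 (0.54, -0.065, 0.15) [None, None, None, None]
-5 (0.59, -0.065, 0.28) [None, None, None, None]
-5 (0.7, -0.065, 0.28) [None, None, None, None]
0.5 (0.48, -0.065, 0.3) [None, None, None, None]
0.5 (0.5, -0.065, 0.14) [None, None, None, None]
0.5 (0.54, -0.065, 0.15) [None, None, None, None]
0.5 (0.59, -0.065, 0.28) [None, None, None, None]
0.5 (0.7, -0.065, 0.28) [None, None, None, None]
```

```bash
python3 - 2>/dev/null <<'E'
from h import *
np.set_printoptions(precision=1,suppress=True)
L=robot.tip_reach; print(L)
for yaw in range(-90,91,15):
  for up in (-20,-10,0.5,10,20,30):
    R=Ro.from_euler("xyz",ori(up,yaw),degrees=True); z=R.as_matrix()[:,2]; r=[]
    for ty in (-.16,-.11,-.066,-.02,.03):
      tip=np.array([.601+.015-.029*(ty+.066),ty,.16]); ok=[]
      for h in (-.02,0,.125):
        q=robot.ik(list(tip+h*np.array([.296,0,.955])-L*z),list(R.as_euler("xyz",degrees=True)))
        ok.append(q)
      r.append("".join("01"[k is not None] for k in ok)+(str(np.array(ok[1]).astype(int).tolist()) if ok[1] is not None else ""))
    if any("1" in k[:3] for k in r): print(yaw,up,r)
E
```

```text
0.0726
-90 -20 ['111[0, 18, -9, 61, -69, -91]', '111[4, 24, -1, 75, -69, -77]', '111[8, 30, 5, 86, -68, -67]', '111[12, 37, 13, 96, -66, -57]', '111[16, 44, 22, 105, -64, -49]']
-90 -10 ['111[0, 24, -7, 62, -79, -85]', '111[5, 35, 6, 88, -78, -61]', '111[9, 44, 15, 104, -76, -46]', '110[13, 51, 23, 115, -73, -36]', '000']
-75 -20 ['111[-1, -5, -38, 19, -64, -130]', '111[3, -1, -32, 30, -67, -120]', '111[8, 4, -25, 41, -68, -109]', '111[12, 11, -17, 55, -69, -96]', '111[17, 19, -7, 69, -69, -82]']
-75 -10 ['111[0, -1, -44, -9, -71, -147]', '111[5, 1, -38, 5, -75, -135]', '111[9, 6, -30, 24, -78, -118]', '111[14, 15, -18, 50, -79, -95]', '111[18, 29, -2, 78, -79, -69]']
-75 0.5 ['111[0, 17, -44, -63, -75, 178]', '111[5, 19, -41, -64, -80, 176]', '111[10, 22, -38, -67, -85, 174]', '000', '000']
-75 10 ['001', '001', '000', '000', '000']
-60 -20 ['111[-5, -23, -57, -1, -50, -154]', '111[0, -20, -54, 3, -55, -148]', '111[6, -17, -50, 8, -59, -142]', '111[11, -12, -44, 16, -62, -134]', '111[16, -6, -37, 26, -66, -124]']
-60 -10 ['111[-3, -13, -60, -29, -54, -165]', '111[2, -12, -58, -25, -
[... 1938 characters left out ...]
7, 51]', '111[-49, 10, -25, 78, 78, 64]', '111[-45, -2, -37, 60, 79, 84]', '111[-41, -18, -52, 35, 79, 110]']
45 0.5 ['000', '000', '000', '001', '110[-41, 6, -61, -78, 86, -170]']
60 -20 ['111[-52, 36, 9, 109, 60, 39]', '111[-49, 29, 1, 104, 62, 43]', '111[-46, 23, -5, 98, 64, 48]', '111[-43, 17, -12, 92, 66, 55]', '111[-39, 10, -20, 83, 68, 64]']
60 -10 ['000', '110[-50, 41, 7, 119, 67, 24]', '110[-48, 36, 0, 114, 69, 28]', '111[-44, 30, -6, 108, 72, 33]', '111[-40, 23, -13, 99, 75, 42]']
75 -20 ['000', '100', '110[-43, 41, 15, 116, 55, 31]', '110[-40, 36, 8, 112, 57, 35]', '111[-37, 30, 2, 107, 60, 40]']
75 -10 ['000', '000', '000', '000', '100']
90 -20 ['000', '000', '000', '000', '100']
```

```bash
python3 - 2>/dev/null <<'E'
from h import *
np.set_printoptions(precision=3,suppress=True)
S,D=cam("scene"),cam("side")
print("turq",tri([(S,(339.5,240)),(D,(214,255))])[0],"jar top",tri([(S,(309,143)),(D,(335,341))])[0],"cup",tri([(S,(268,147)),(D,(375,297))])[0],"sander",atz(S,(293,166),.1),atz(D,(317,285),.1))
L=robot.tip_reach
for yaw in (30,34,38,42,46,50):
  for up in (-12,-8,-5,-2):
    R=Ro.from_euler("xyz",ori(up,yaw),degrees=True); z=R.as_matrix()[:,2]; r=[]
    for ty in (-.15,-.12,-.09,-.066,-.04,-.01):
      tip=np.array([.601+.012-.029*(ty+.066),ty,.155]); ok=[]
      for dp in ((-.09,0,.0),(-.0,0,-.02),(0,0,0),(.037,0,.12),(-.06,0,.14)):
        ok.append(robot.ik(list(tip+dp-L*z),list(R.as_euler("xyz",degrees=True))))
      r.append("".join("01"[k is not None] for k in ok)+(str(np.array(ok[2]).astype(int).tolist()) if all(k is not None for k in ok) else ""))
    print(yaw,up,r)
E
```

```text
turq [0.38  0.034 0.059] jar top [ 0.488 -0.366  0.085] cup [ 0.632 -0.327  0.093] sander [ 0.532 -0.226  0.1  ] [ 0.54  -0.224  0.1  ]
30 -12 ['11111[-55, -12, -47, 36, 77, 109]', '11111[-53, -20, -54, 28, 76, 117]', '11111[-51, -27, -60, 21, 75, 126]', '10011', '00010', '00000']
30 -8 ['11111[-56, -12, -50, 27, 81, 114]', '11111[-54, -20, -58, 16, 80, 126]', '10011', '10000', '00000', '00000']
30 -5 ['11111[-56, -12, -54, 14, 83, 124]', '11111[-54, -19, -62, 0, 82, 138]', '10001', '10000', '00000', '00000']
30 -2 ['11111[-56, -10, -60, -18, 86, 148]', '10011', '10001', '10000', '00000', '00000']
34 -12 ['11111[-55, -1, -36, 55, 77, 90]', '11111[-53, -9, -43, 45, 77, 99]', '11111[-51, -17, -51, 36, 77, 110]', '11111[-49, -23, -56, 29, 76, 118]', '10111', '00010']
34 -8 ['11111[-56, 1, -35, 55, 81, 86]', '11111[-54, -7, -45, 41, 81, 101]', '11111[-52, -16, -54, 27, 81, 115]', '11111[-50, -23, -60, 17, 80, 126]', '10011', '00000']
34 -5 ['11111[-56, 5, -34, 58, 84, 82]', '11111[-54, -7, -46, 35, 84, 105]', '11111[-52, -17, -58, 13, 83, 125]', '10011', '10001', '10000']
34 -2 ['11110',
[... 1502 characters left out ...]
, 60, 77, 84]']
46 -8 ['11110', '11110', '11110', '11111[-50, 17, -21, 88, 79, 52]', '11111[-48, 10, -27, 78, 81, 62]', '11111[-45, 1, -36, 63, 81, 78]']
46 -5 ['11100', '11110', '11110', '11110', '11110', '11111[-45, 6, -33, 70, 84, 69]']
46 -2 ['00000', '00000', '01100', '11110', '11110', '11110']
50 -12 ['11110', '11110', '11111[-51, 23, -12, 96, 73, 46]', '11111[-49, 19, -16, 91, 74, 51]', '11111[-47, 14, -21, 85, 75, 57]', '11111[-44, 7, -28, 76, 77, 67]']
50 -8 ['11100', '11110', '11110', '11110', '11111[-47, 21, -17, 94, 78, 45]', '11111[-45, 14, -24, 85, 80, 55]']
50 -5 ['01000', '11100', '11100', '11110', '11110', '11110']
50 -2 ['00000', '00000', '00000', '00000', '01100', '11110']
```

```bash
cat >> h.py <<'E'
L=robot.tip_reach; UP,TY=-8,37
OR=ori(UP,TY); ZD=Ro.from_euler("xyz",OR,degrees=True).as_matrix()[:,2]
def tcp(tip): return list(np.array(tip,float)-L*ZD)
def shot(n,f):
    C=cam(n); im=robot.grab_frame(n); cv2.imwrite(f"pics/{f}.png",im); return C,im
E
python3 - <<'E'
from h import *
np.set_printoptions(precision=3,suppress=True)
robot.set_gripper(0)
for p in [(.523,-.066,.27),(.523,-.066,.25),(.523,-.066,.137)]:print(robot.ik(tcp(p),list(OR)))
robot.move_pose([.30,-.30,.33],[180,0,135])
print(robot.observe()["time"])
robot.move_pose(tcp((.523,-.066,.25)),list(OR))
C,_=shot("wrist","w1"); np.savez("w1.npz",K=C[0],R=C[1],t=C[2]); shot("side","s1")
o=robot.observe(); print(o["time"],o["tool_pos"],o["q"],o["ft_force"],-C[1].T@C[2],C[1][2])
E
```

```text
[-61.259  -9.429 -37.581 107.475  78.521  43.794]
[-61.259  -7.732 -38.338 105.022  78.521  43.794]
[-61.259   4.973 -39.869  90.786  78.521  43.794]
3.9333
5.275 [ 0.466 -0.11   0.261] [-61.255  -7.784 -38.267 105.016  78.465  43.754] [ 0.168 -0.24   0.955] [ 0.418 -0.144  0.341] [ 0.729  0.549 -0.41 ]
```

View pics/w1.png

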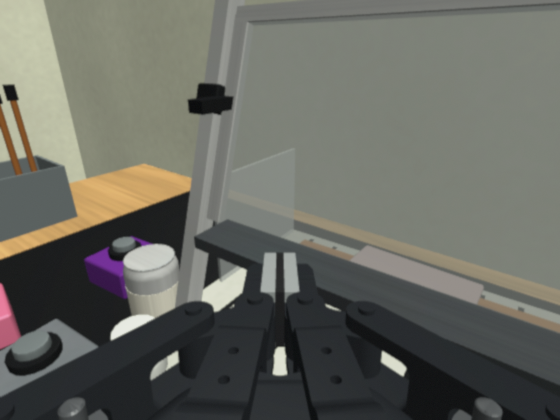

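View pics/s1.png

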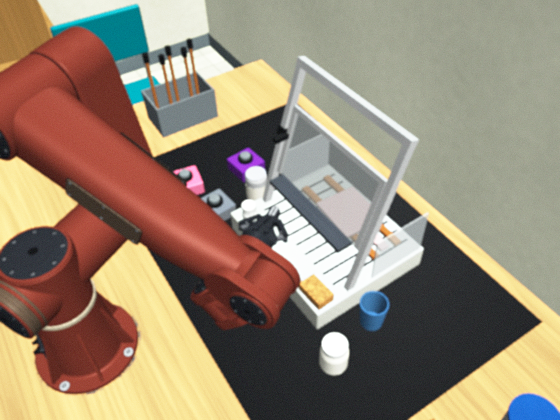

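The wrist view shows the lip's front left corner at (195,236) on top and (197,245) below. The pointer's front end is about (193,105). The side view shows the arm clear of everything. I'll combine the views, then slide under the lip.

```bash
python3 - <<'E'
from h import *
np.set_printoptions(precision=4,suppress=True)
S,D=cam("scene"),cam("side"); z=np.load("w1.npz"); W=(z["K"],z["R"],z["t"])
s=lambda u,v:(195+u/3,140+v/3); d=lambda u,v:(190+(u-392)/2.4,110+v/2.4)
m,r=tri([(S,s(158,175)),(D,d(594,68)),(W,(193,105))]);print("marker",m,r)
m,r=tri([(S,s(205,246)),(D,d(587,176)),(W,(196,237))]);print("lipL top",m,r)
m,r=tri([(S,s(205,246)),(W,(196,237))]);print("lipL top SW",m,r)
m,r=tri([(D,d(587,176)),(W,(196,237))]);print("lipL top DW",m,r)
im=cv2.imread("pics/w1.png")[70:260,150:320]; cv2.imwrite("pics/w1c.png",cv2.resize(im,None,fx=3.1,fy=3.1,interpolation=cv2.INTER_CUBIC))
E
```

```text
marker [0.6296 0.1122 0.2971] [np.float64(0.0023368203139424097), np.float64(0.0023674737652914016), np.float64(0.0007255264844442681)]
lipL top [0.5962 0.0841 0.1795] [np.float64(0.0036255839637561417), np.float64(0.006296005076911086), np.float64(0.006426866445126413)]
lipL top SW [0.5956 0.089  0.1834] [np.float64(0.002766402692413948), np.float64(0.002766402692413947)]
lipL top DW [0.5845 0.0642 0.1973] [np.float64(0.004241082779324173), np.float64(0.004241082779324222)]
```

View pics/w1c.png

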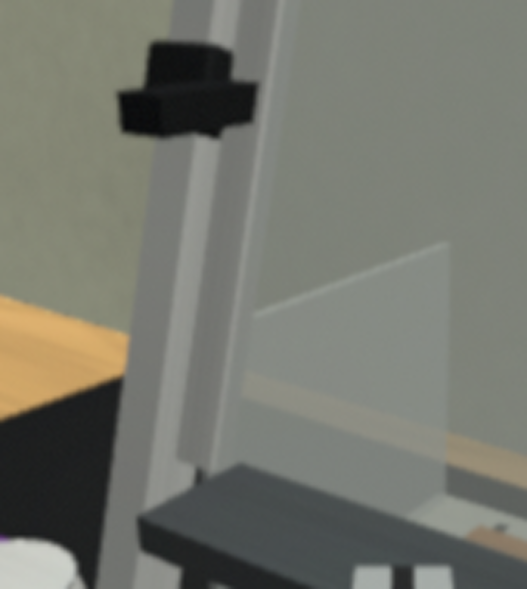

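```bash
python3 - <<'E'
from h import *
np.set_printoptions(precision=4,suppress=True)
robot.line_to(tcp((.523,-.066,.137)))
print(robot.line_to(tcp((.611,-.066,.137)),vel=.08,guard=6))
o=robot.observe();print(o["time"],o["ft_force"],o["tool_pos"]+L*ZD)
u=np.array([.296,.0088,.955])
g=robot.line_to(tcp(np.array([.611,-.066,.137])+.035*u),vel=.02,guard=1.7)
o=robot.observe();print(g,o["time"],o["ft_force"],o["tool_pos"]+L*ZD)
E
```

```text
False
7.425 [-0.0861  0.7885 -1.2788] [ 0.611  -0.0661  0.1373]
True 8.5167 [-0.8116 -0.5643  0.2167] [ 0.6175 -0.0657  0.158 ]
```

```bash
python3 - <<'E'
from h import *
np.set_printoptions(precision=4,suppress=True)
u=np.array([.296,.0088,.955]); b=np.array([.611,-.066,.137])
for k in (.028,.034,.04):
    g=robot.line_to(tcp(b+k*u),vel=.03,guard=12)
    o=robot.observe();print(g,o["time"],o["ft_force"],o["tool_pos"]+L*ZD)
C,_=shot("wrist","w2")
im=cv2.imread("pics/w2.png")
cv2.imwrite("pics/w2c.png",im)
E
```

```text
False 8.8917 [-5.1542  0.9941  1.0156] [ 0.6191 -0.0654  0.1638]
False 9.2417 [-2.8758  0.6037  1.0142] [ 0.6209 -0.0654  0.1696]
False 9.5917 [-3.7874  0.5953  0.1945] [ 0.6228 -0.0655  0.1753]
```

View pics/w2.png

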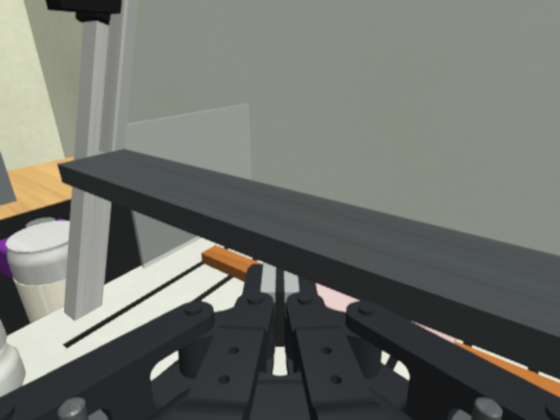

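```bash
python3 - <<'E'
from h import *
np.set_printoptions(precision=4,suppress=True)
z=np.load("w1.npz"); W1=(z["K"],z["R"],z["t"]); W=cam("wrist"); S=cam("scene")
s=lambda u,v:(195+u/3,140+v/3)
# lip left front top corner: before and now; solve travel k with P0 + k*u
u=np.array([.296,.0088,.955])
from scipy.optimize import least_squares
def f(x):
    P=x[:3]; return np.r_[(proj(W1,P)[0]-(194.5,237.7)),(proj(S,P)[0]-s(205,246)),(proj(W,P+x[3]*u)[0]-(60,166))]
r=least_squares(f,[.6,.085,.18,0]);print(r.x,r.fun)
o=robot.observe();print(o["ft_force"],o["torque"],o["tool_pos"],o["tcp_rot"])
im=robot.grab_frame("side");a=im[120:340,200:400]
sc=robot.grab_frame("scene")[120:310,170:330]
out=np.zeros((600,800,3),np.uint8)
A=cv2.resize(a,(400,440),interpolation=cv2.INTER_CUBIC);B=cv2.resize(sc,(400,475),interpolation=cv2.INTER_CUBIC)
out[:440,:400]=A;out[:475,400:]=B;cv2.imwrite("pics/c2.png",out)
E
```

```text
[0.5958 0.0886 0.1842 0.0189] [-0.5773  0.2443 -0.9079 -0.9608  0.1367  0.0085]
[-4.0686  0.4726  1.9627] [-0.4862  0.6625  0.5125] [ 0.5654 -0.1088  0.1853] [-179.3069  -81.9807   36.3114]
```

View pics/c2.png

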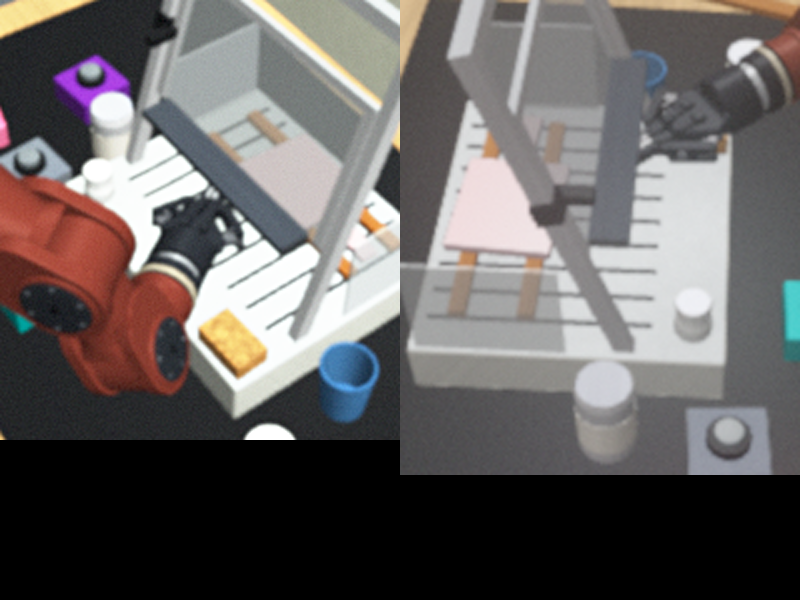

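The lip has risen about 19 mm with the fingers. The -x reaction suggests a knuckle is brushing the lip's front edge, so I'll drop a little, back off 6 mm and push again.

```bash
python3 - <<'E'
from h import *
np.set_printoptions(precision=4,suppress=True)
u=np.array([.296,.0088,.955]); b=np.array([.611,-.066,.137])+.04*u
def st(m,g=None):
    o=robot.observe();print(m,g,round(o["time"],2),o["ft_force"],o["torque"],o["tool_pos"]+L*ZD)
robot.line_to(tcp(b-[0,0,.008]),vel=.05); st("down")
b=b-[.006,0,0]
robot.line_to(tcp(b-[0,0,.008]),vel=.05); st("back")
for k in (-.003,.0,.01,.03):
    g=robot.line_to(tcp(b+k*u),vel=.04,guard=15); st(k,g)
E
```

```text
down None 10.05 [ 0.0088 -0.4087  0.4783] [-0.5652  0.7422 -0.0105] [ 0.6227 -0.0656  0.1666]
back None 10.32 [-0.5431 -0.5182 -0.4558] [-0.5347  0.7882  0.0542] [ 0.617  -0.066   0.1674]
-0.003 False 10.6 [-0.5985 -0.0072  0.1742] [-0.5981  0.7847  0.047 ] [ 0.6162 -0.0658  0.1727]
0.0 False 10.85 [ 0.0716 -0.1283 -0.3152] [-0.4929  0.7432  0.0304] [ 0.6169 -0.0656  0.1754]
0.01 False 11.25 [-0.2407 -0.0963  0.4385] [-0.6126  0.7452 -0.0002] [ 0.6199 -0.0656  0.1852]
0.03 False 11.9 [-1.2134 -0.2093  0.1971] [-0.6017  0.7545 -0.0335] [ 0.6258 -0.0654  0.2043]
```

```bash
python3 - <<'E'
from h import *
C,im=shot("wrist","w3")
E
```

```text
(no output)
```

View pics/w3.png

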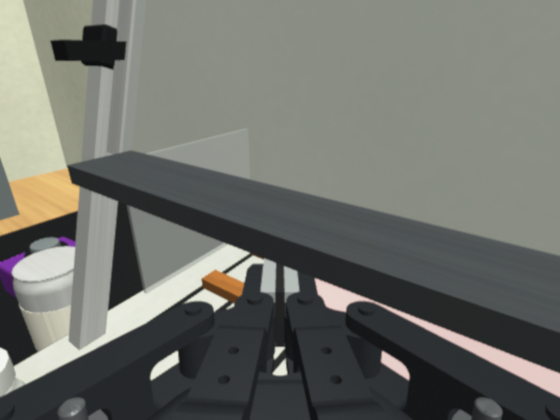

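```bash
python3 - <<'E'
from h import *
from scipy.optimize import least_squares
np.set_printoptions(precision=4,suppress=True)
z=np.load("w1.npz"); W1=(z["K"],z["R"],z["t"]); W=cam("wrist"); S=cam("scene")
s=lambda u,v:(195+u/3,140+v/3); u=np.array([.296,.0088,.955])
def f(x):
    P=x[:3]; return np.r_[(proj(W1,P)[0]-(194.5,237.7)),(proj(S,P)[0]-s(205,246)),(proj(W,P+x[3]*u)[0]-(70,166))]
r=least_squares(f,[.6,.085,.18,0]);print(r.x,r.fun); now=r.x[2]+.955*r.x[3]-.006
# marker front face centre: w1 (195.5,106.8); now ~ (60,51)
m,_=tri([(W1,(195.5,106.8)),(W,(60,51)),(S,s(158,175))]);print("marker",m,_,"lip mid z now",now,"tip",robot.observe()["tool_pos"]+L*ZD)
b=np.array([.605,-.066,.137])+.07*u
k=(m[2]-now)/.955-.012; print("k",k)
g=robot.line_to(tcp(b+k*u),vel=.06,guard=20)
o=robot.observe();print(g,o["time"],o["tool_pos"]+L*ZD,o["ft_force"])
W,im=shot("wrist","w4"); np.savez("w4.npz",K=W[0],R=W[1],t=W[2])
print(-W[1].T@W[2])
E
```

```text
[0.596  0.0887 0.1841 0.0477] [-0.5128  0.2477 -0.9706 -0.9049  0.0964  0.0065]
marker [0.6291 0.1108 0.2957] [np.float64(0.0013416727833614243), np.float64(0.0005264018532621699), np.float64(0.001854815573149909)] lip mid z now 0.2236183172599299 tip [ 0.6258 -0.0654  0.2041]
k 0.06343857227817246
False 13.1583 [ 0.6445 -0.0649  0.2644] [0.0258 0.211  0.4125]
[ 0.5395 -0.1434  0.3549]
```

View pics/w4.png

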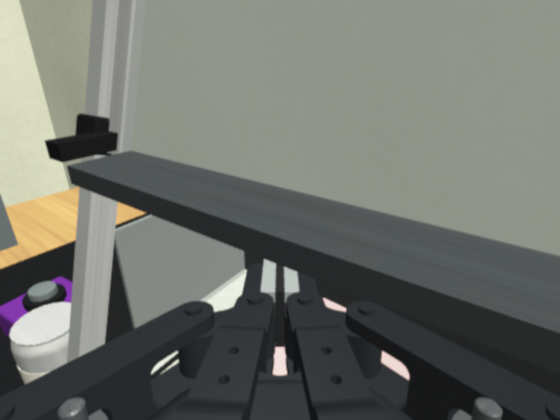

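```bash
python3 - <<'E'
from h import *
im=cv2.imread("pics/w4.png")[110:205,35:135]; cv2.imwrite("pics/w4c.png",cv2.resize(np.clip(im*1.6,0,255).astype(np.uint8),None,fx=6,fy=6,interpolation=cv2.INTER_CUBIC))
E
```

```text
(no output)
```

View pics/w4c.png

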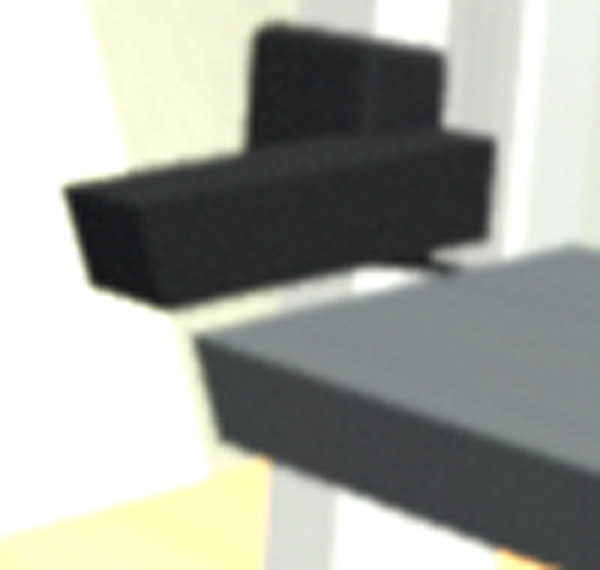

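```bash
python3 - <<'E'
from h import *
from scipy.optimize import least_squares
np.set_printoptions(precision=4,suppress=True)
def ld(n):
    z=np.load(n); return (z["K"],z["R"],z["t"])
W1,W4,S=ld("w1.npz"),ld("w4.npz"),cam("scene")
s=lambda u,v:np.array((195+u/3,140+v/3)); a=lambda u,v:np.array((150+u/3.1,70+v/3.1)); c=lambda u,v:np.array((35+u/6,110+v/6))
u=np.array([.296,.0088,.955]); Y=np.array([-.029,.9996,0]); Z=np.array([0,0,1.])
cor=[.009*Y+.006*Z,.009*Y-.006*Z,-.009*Y+.006*Z,-.009*Y-.006*Z]  # TL BL TR BR
m1=[a(118,92),a(121,132),a(163,95),a(163,137)]; m4=[c(65,188),c(92,288),c(140,203),c(163,305)]
fm=lambda P:np.r_[(proj(W1,[P+k for k in cor])-m1).ravel(),(proj(W4,[P+k for k in cor])-m4).ravel()]
r=least_squares(fm,[.63,.11,.296]);print("marker",r.x,r.fun)
for n,W,mm in(("w1",W1,m1),("w4",W4,m4)):
    q=least_squares(lambda P:(proj(W,[P+k for k in cor])-mm).ravel(),[.63,.11,.296]);print(n,q.x)
def fl(x):
    P,Q=x[:3],x[:3]+x[3]*u
    return np.r_[(proj(W1,[P+.006*Z,P-.006*Z])-[a(138,520),a(140,550)]).ravel(),(proj(W4,[Q+.006*Z,Q-.006*Z])-[c(195,337),c(220,440)]).ravel(),proj(S,P+.006*Z)[0]-s(205,246)]
l=least_squares(fl,[.6,.085,.176,.11]);print("lip",l.x,"now",l.x[:3]+l.x[3]*u,l.fun)
fk=lambda P:(proj(W4,[P+.006*Z,P-.006*Z])-[c(195,337),c(220,440)]).ravel()
print("lip w4 at given x:",[least_squares(lambda q:fk(np.array([x,q[0],q[1]])),[.085,.28]).x for x in (.622,.628,.634)])
E
```

```text
marker [0.6291 0.1091 0.2965] [-0.2164 -0.5975  0.2023  0.1352 -0.8237 -0.0756  0.3839  0.4074 -0.5439
 -1.1408 -0.1234 -0.2008 -0.0077  0.0666  1.0031  1.3343]
w1 [0.6331 0.1137 0.2957]
w4 [0.6363 0.1295 0.2918]
lip [0.5946 0.0876 0.18   0.1097] now [0.627  0.0885 0.2848] [-1.1418 -0.6974 -0.5101  0.9147  0.1478 -0.4065  0.6897  0.4771 -0.4197
 -1.6542]
lip w4 at given x: [array([0.0758, 0.2887]), array([0.0917, 0.2839]), array([0.1076, 0.2791])]
```

The joint fit puts the lip 11.7 mm below the pointer, so I'll push up 12 mm more and check.

```bash
python3 - <<'E'
from h import *
u=np.array([.296,.0088,.955]); b=np.array([.605,-.066,.137])+(.07+.06344+.0121)*u
robot.line_to(tcp(b),vel=.03,guard=20)
W,im=shot("wrist","w5"); np.savez("w5.npz",K=W[0],R=W[1],t=W[2]); print(robot.observe()["time"],robot.observe()["tool_pos"]+L*ZD)
im=im[110:205,35:135]; cv2.imwrite("pics/w5c.png",cv2.resize(np.clip(im*1.6,0,255).astype(np.uint8),None,fx=6,fy=6,interpolation=cv2.INTER_CUBIC))
E
```

```text
13.8083 [ 0.64814396 -0.06473874  0.27633507]
```

View pics/w5c.png

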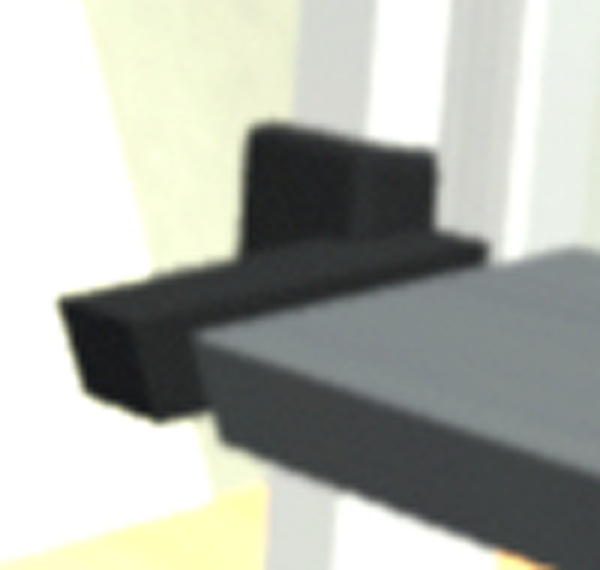

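The lip's front top and bottom edges continue the pointer's front edges to within about 1 px (0.5 mm): the pointer's right corners (133,320) and (158,422) extend to (197,339) and (220,441), against the lip's (197,338) and (220,440). It's level. Next I withdraw and go to the button.

```bash
python3 - <<'E'
from h import *
np.set_printoptions(precision=4,suppress=True)
p=np.array([.605,-.066,.137])+(.07+.06344+.0121)*np.array([.296,.0088,.955])
robot.line_to(tcp(p-[.004,0,.02]),vel=.08)
robot.line_to(tcp(p-[.12,0,.02]),vel=.12)
robot.move_pose([.30,-.30,.33],[180,0,135])
for o in([180,0,180],[180,0,90],[180,0,0]):print(robot.ik([.479,.225,.24],o))
robot.move_pose([.479,.225,.24],[180,0,180])
W,im=shot("wrist","w6"); o=robot.observe();print(o["time"],o["tool_pos"],o["ft_force"])
print("button px pred",proj(W,[[.479,.225,.058]]), "tip px",proj(W,[[.479,.225,.24-L]]))
A=cv2.resize(robot.grab_frame("scene")[130:320,170:330],(400,475),interpolation=cv2.INTER_CUBIC)
out=np.zeros((475,800,3),np.uint8); out[:,400:]=A; out[:300,:400]=cv2.resize(im,(400,300)); cv2.imwrite("pics/c6.png",out)
E
```

```text
[ 10.9853  -6.6159 -13.598   83.0179   0.      10.9853]
[ 10.9853  -6.6159 -13.598   83.0179   0.     100.9853]
[  10.9853   -6.6159  -13.598    83.0179    0.     -169.0147]
19.0083 [0.4794 0.2242 0.2402] [-1.0357 -0.6288 -0.2027]
button px pred [[279.5889 204.9425]] tip px [[279.7978 269.7424]]
```

View pics/c6.png

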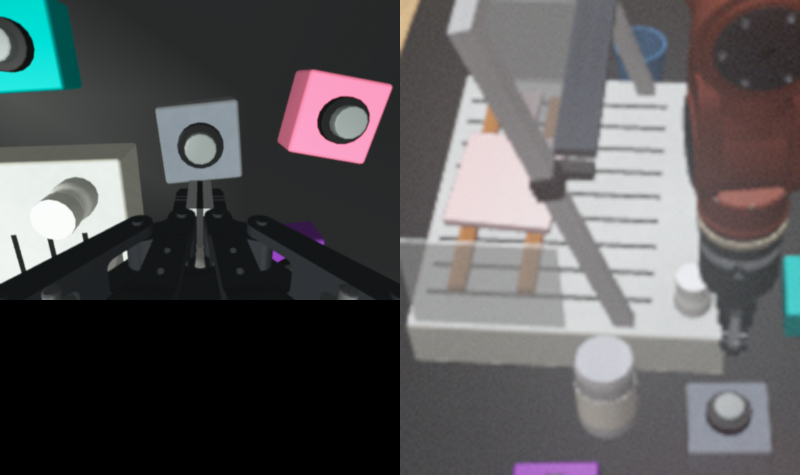

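The wrist view shows the grey button at (281,208) against a predicted (280,205), about 2 mm off. In the scene view the lip stays at pointer height. I'll correct the position and press.

```bash
python3 - <<'E'
from h import *
np.set_printoptions(precision=4,suppress=True)
P=atz(cam("wrist"),(281,208),.058); print("button",P); x,y=P[:2]
def st(m):
    o=robot.observe();print(m,round(o["time"],2),"tip z",round(o["tool_pos"][2]-L,4),o["ft_force"])
robot.line_to([x,y,.072+L],vel=.12); st("above")
g=robot.line_to([x,y,.040+L],vel=.02,guard=14); st(g); robot.pause(.3); st("hold")
im=robot.grab_frame("scene");cv2.imwrite("pics/press.png",im)
robot.line_to([x,y,.10+L],vel=.08); st("up")
robot.line_to([x,y,.24],vel=.15)
E
```

```text
button [0.4815 0.226  0.058 ]
above 20.0 tip z 0.0729 [ 0.0251 -0.154   0.5965]
True 20.79 tip z 0.061 [-2.63   -0.5039  7.95  ]
hold 21.09 tip z 0.061 [-3.0949 -1.35    9.6316]
up 21.79 tip z 0.0999 [-0.1148  0.6519 -0.8125]
```

The press stopped at tip z 0.061, which is higher than expected. I'll profile force against depth to confirm it bottomed out.

```bash
python3 - <<'E'
from h import *
np.set_printoptions(precision=2,suppress=True)
x,y=.4815,.226
robot.line_to([x,y,.072+L],vel=.15)
for z in np.arange(.070,.053,-.0015):
    robot.line_to([x,y,z+L],vel=.03); o=robot.observe(); print(round(z,4),round(o["tool_pos"][2]-L,4),o["ft_force"],o["torque"])
    if abs(o["ft_force"][2])>22: break
print(o["time"]); cv2.imwrite("pics/press.png",robot.grab_frame("scene")); cv2.imwrite("pics/pressw.png",robot.grab_frame("wrist"))
robot.line_to([x,y,.10+L],vel=.1)
E
```

```text
0.07 0.0707 [-0.21  0.53  0.3 ] [ 0.02 -0.    0.  ]
0.0685 0.0685 [ 0.07 -0.22 -0.87] [-0.   -0.02  0.04]
0.067 0.0671 [0.85 0.75 1.12] [ 0.03  0.01 -0.01]
0.0655 0.0656 [0.59 0.34 1.48] [-0.02 -0.08 -0.02]
0.064 0.0641 [-0.29  0.04  3.81] [ 0.06 -0.13  0.01]
0.0625 0.0626 [ 0.26 -0.27  3.43] [ 0.02 -0.14 -0.04]
0.061 0.0611 [ 1.   -0.    3.67] [-0.06 -0.07  0.03]
0.0595 0.0609 [-4.03 -1.47 15.59] [-0.29  0.98  0.01]
0.058 0.0607 [-9.75 -3.32 27.48] [-0.63  2.18  0.  ]
25.425
```

The profile shows contact at 0.067, spring force up to about 4 N, then a hard stop at 0.061. That is the full 6 mm of travel. I'll move clear, check that the lip hasn't moved against the earlier frame, and hand in.

```bash
python3 - <<'E'
from h import *
robot.line_to([.4815,.226,.24],vel=.15)
W=cam("wrist"); im=robot.grab_frame("wrist"); w6=cv2.imread("pics/w6.png")
a=robot.grab_frame("scene"); b=cv2.imread("pics/press.png")
r=(slice(130,210),slice(190,270)); print("lip/marker diff",np.abs(a[r].astype(int)-b[r]).mean(), cv2.phaseCorrelate(np.float32(a[r][...,1]),np.float32(b[r][...,1])))
print("wrist shift",cv2.phaseCorrelate(np.float32(im[:220,:,1]),np.float32(w6[:220,:,1])))
o=robot.observe(); print(o["time"],o["ft_force"]); robot.job_done()
E
```

```text
lip/marker diff 3.3061979166666666 ((-0.0035165329911848175, 0.0050234151906707325), 0.9939849525690079)
wrist shift ((1.3447617458248828, 1.652955966138066), 0.4965972634303717)
26.7917 [0.34604928 0.78350867 0.10227593]
the job is handed in; nothing more can be done
```

The window is raised to the pointer and the extractor button has been pressed and released. I handed the job in at 26.8 s, with the gripper clear of everything.

- **Window:** I pushed it up with the closed fingertips under the lip and never gripped it. In the last close view the lip's front edges continued the pointer's to about 1 px, roughly 0.5 mm. The lip and marker did not move in the scene camera between the second press and hand-in.
- **Rubbing on the lip:** Early in the lift, part of the gripper seemed to rub the lip's front edge with about 4–5 N. I lowered it, backed off 6 mm and carried on.
- **Button:** I pressed the button on the plain grey box. It stopped 3 mm higher than my first height estimate, so I pressed it a second time in small steps. Contact was at 0.067 m and the hard stop at 0.061 m, which is the full 6 mm. That press peaked at about 29 N, on the fingertips. I did not measure the button's height again after release.
- **Other objects:** I saw nothing else touched or moved in the pictures, but I did not check each loose object separately at the end.
- **Picture budget:** I viewed 13 pictures, three over the budget of 10.

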